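# Hold the spring clamp open around the pattern board

### The arm

A 6-joint arm with a two-finger parallel gripper is mounted at the origin on the work surface. World frame = base frame: x ahead of the robot, y to its left, z up, the work surface at z = 0. Lengths are in m, angles in rad, forces in N, time in s.
With the tool pointing down it reaches from about 0.3 to 0.85 m from the base axis. Payload 4.2 kg.
Tool frame: the origin (TCP) lies midway between the tips of the shut fingers; the grasp point (between the pads) lies robot.grip_depth behind it (robot.grip_depth is the distance from the TCP to the grasp point, in m); z points along the fingers, y is the line along which they close (so a half turn about z gives the same grasp; the last joint's range is limited). The gripper opens to 91 mm and grips with 3 to 60 N. Pads are 32 mm wide; open, the fingers measure 118 mm over their backs; the gripper's body (76 mm by 178 mm) begins 60 mm behind the grasp point.
Start: joints at [-1.303, 0.32, 1.565, -0, 1.257, -0.02], TCP at [0.163, -0.551, 0.184] pointing down, gripper open.
Joint ranges: [-3.11, 3.11], [-0.84, 2.01], [0.21, 2.61], [-1.34, 4.49], [0.05, 2.63], [-2.56, 2.56]. Speed limits (rad/s): [2.57, 2.57, 3.14, 3.14, 3.14, 3.14].

### API

Orientations are given as a unit quaternion [w, x, y, z].
In Python, from bench import robot gives the robot as it stands. The module is installed in compiled form; this text tells all that it offers.
- The arm moves only by the shell command python3 -m pendant 'ROWS' [FORCE]. ROWS is text: rows parted by semicolons, each of 7 numbers parted by spaces: the shift along the tool's x, y, z in units of 0.04 m (1.0 is 0.04 m), then the turn, a rotation vector about the tool's x, y, z in units of pi rad (1.0 is pi rad), then the opening, from 0 (shut) to 1 (fully open). In form: tx ty tz rx ry rz grip; .... A call has 1 to 12 rows; each row shifts and turns the commanded pose from where the row before left it, along the tool's axes as they then stand; what a row does not reach is not made up. A row lasts 1/12 s, in which the tool goes at most 41.7 mm and 7.16 degrees, less where a joint would pass 70% of its speed; a pose out of reach is approached as far as the arm can. A call with a number of a shift or a turn outside -1 to 1 is refused whole. A call with a gripper value outside its range is refused whole. The fingers move at their own pace and stop on an object; FORCE is the grip in N (left out, the last holds). Time passes only in rows, so rows that do not move let the fingers close. It gives the time, the measured TCP pose, the force, the opening and the grip force at its end, in the units of the state.
- robot.read_state(): the state, without advancing time (a new reading comes with each control period).
- robot.read_camera(name): name is "side" or "top" or "wrist"; returns (picture, depth): 400x640x3 uint8, red, green, blue; 400x640 float32, m along the optical axis (not along the pixel's ray), 0 where there is no reading.
- robot.get_calibration(name): a dict with "camera_matrix" (3x3 intrinsics, pixels), "R" (3x3) and "t" (3): a world point X has camera coordinates R X + t; the wrist camera has in their place "T_tool_cam" (4x4, takes a point from camera to tool coordinates, whose origin is the TCP and whose axes are the flange's). Camera axes: x right, y down, z forward; pixel columns grow to the right and rows downward; lengths in m; the calibration is good to about 2 mm. The wrist camera is an equidistant fisheye: a pixel r from the principal point sees the ray r / f radians off the axis. A picture is of the moment at which its call begins: read the wrist's pose just before it. get_calibration takes no time and is no camera call.
- robot.close_job(): hands the job in; it is judged then, once.
The state is a dict: "clock": time; "joint_pos": joint angles; "joint_velocities": joint speeds; "joint_efforts": joint torques, N m; "tcp_pos": TCP position; "tcp_rot": TCP orientation; "ft_force": force on the tool from outside, world axes, zero at the start; "ft_torque": the same for the moment, N m; "opening": finger opening in m; "gripper_force": force on a finger pad.
Only numpy, scipy, OpenCV 4.12 (cv2) and the standard library are available. Lean on these libraries where they do the work, as an engineer would, in place of code of your own. Each camera call takes 0.05 s, during which the arm holds its last target. There are 200 camera calls.

### The job

Pick up the larger of the two spring clamps by squeezing its handles so that its jaws spread, and hold it wide open around the free upright edge of the pattern board that overhangs its block, one jaw on each side, both jaw pads fully past the edge and level with the pencil line, so that I can slip a strip in under them. Do not bump or pinch the board and leave the other things where they are; your program finishes while you still hold the clamp open in the air, handles squeezed, clear of the board.

Things in the scene. Friction and masses are not known exactly. Their poses are not given: they have to be found in the camera images.
- clamp: The larger spring clamp, dark steel, black handle sleeves, rubber jaw pads, lying flat: 111 mm long, 20 mm thick, 70 mm wide at rest over the handle ends, about 100 g. Origin: on its pivot pin, at the underside (z up). x axis points from the pivot to the jaws (pads at x = 37 to 49 mm, closed at rest); the handles splay back from the pivot to x = -62 mm, one on +y, one on -y
- clamp_grip (a point): Place to squeeze the larger clamp: midway between its handles, 45 mm behind the pivot, 10 mm above the underside. There it measures 60 mm over the handles at rest, 31 mm when squeezed to the stop, the outer faces then flat and parallel. Takes about 6 N on each handle to start, 10 N at the stop. Jaw pad centres are 88 mm ahead of it along the clamp's x (86 open)
- clamp_left (a joint): How far each handle of the larger clamp has turned, in rad: 0 jaws closed, 0.30 squeezed to the stop (jaw pads 22 to 29 mm apart, widest at the tips; free room behind them back to 10 mm from the pivot). Both sides turn alike, sprung towards 0
- clamp_left_tip (a point): Point at the jaw pad of the larger clamp's +y side, at mid-thickness (10 mm above its underside), on its inner face, 43 mm ahead of the pivot
- clamp_right_tip (a point): The same point at the jaw pad of the -y side; both points coincide when the jaws are closed
- stand: Pattern board in its block, fixed to the bench. Light wooden block 90 x 65 x 32 mm; a plywood board 5 mm thick, 120 mm long, stands in it upright, its top 110 mm above the bench. Origin: centre of the block's underside. x axis along the board; the board's free edge overhangs the block's -x face by 30 mm, at x = -75 mm, and faces roughly to the robot
- edge_mark (a point): Middle of that free upright edge at the height of the dark pencil line drawn round the board, 65 mm above the bench; x axis points from the edge into the board, y across its thickness, z up
- small_clamp: A clamp of the same kind, 67 mm long and 12 mm thick; bystander. Origin on its pivot, at the underside; jaws to +x
- plane: Wooden hand plane 220 x 56 mm, about 85 mm high at its iron, lying on a thin black mat; bystander. Origin: centre of its underside, x along it
- strip_dark: Dark wooden strip 240 x 10 x 10 mm lying on the bench; bystander. Origin: centre of its underside, x along it
- strip_light: Light wooden strip of the same size; bystander
There are look-alikes about, which are no part of the job. Leave any blue look-alike of the clamp alone. What is shaped like the stand but pink is not meant.

How it is judged:
On the way:
1. the larger clamp is off the bench with its jaws spread (value of joint clamp_left above 0.2 rad and height (world z) of clamp above 0.025 m), for 0.2 s.
At the end, for the whole second after the job is handed in: Fingers hold the larger clamp still, opened over 0.2 rad, clear of the board, block and small clamp; a jaw tip on each side of the board, over 4 mm from its mid-plane, both 7 to 34 mm past the free edge and within 10 mm in height of the pencil line (value of joint clamp_left above 0.2 rad and x of clamp_left_tip in the frame of edge_mark between 0.007 and 0.034 m and x of clamp_right_tip in the frame of edge_mark between 0.007 and 0.034 m and y of clamp_left_tip in the frame of edge_mark above 0.004 m and y of clamp_right_tip in the frame of edge_mark below -0.004 m and z of clamp_left_tip in the frame of edge_mark between -0.01 and 0.01 m and z of clamp_right_tip in the frame of edge_mark between -0.01 and 0.01 m and contact force between clamp and stand below 0.1 N and contact force between the fingers and clamp above 2 N and contact force between clamp and small_clamp below 0.1 N and linear speed of clamp below 0.02 m/s); the arm keeps its last pose, push and grip.
It fails at once if the board or its block is bumped (over 4 N) (contact force between any of clamp, the arm, the fingers and stand above 4 N).
It fails at once if the lifted clamp is let shut onto the board (contact force between clamp and stand above 0.5 N and not (value of joint clamp_left above 0.2 rad)).
It fails at once if the small clamp, the plane or a strip is shifted by more than 20 mm (distance of any of small_clamp, plane, strip_dark, strip_light from where it was at the start of the episode above 0.02 m).
It also fails if it takes over 38 s, if anything falls off the work surface, if the arm or the gripper's body presses on something with over 40 N, if the wrist force passes 120 N, or if a joint passes its speed limit or range.

## Working session

There is one attempt and no reset: what is moved stays moved. The work goes in short steps, Python scripts to look and compute and a shell command to move; the robot and the scene stay as the last step left them, time stands still between calls to the robot, and variables do not carry over. Pictures are saved under pics/ and viewed, at most 10 in all, crops included, and the job is handed in when it is done.

```bash
mkdir -p pics; cat > h.py <<'E'
import numpy as np, cv2
from bench import robot
from scipy.spatial.transform import Rotation as Ro
def cast(name,uv,z):
    c=robot.get_calibration(name);K=np.array(c['camera_matrix']);R=np.array(c['R']);t=np.array(c['t'])
    d=R.T@np.linalg.inv(K)@np.array([uv[0],uv[1],1.]);o=-R.T@t
    return o+d*(z-o[2])/d[2]
def cloud(name,depth):
    c=robot.get_calibration(name);K=np.array(c['camera_matrix']);R=np.array(c['R']);t=np.array(c['t'])
    v,u=np.mgrid[:depth.shape[0],:depth.shape[1]]
    P=np.stack([(u-K[0,2])/K[0,0]*depth,(v-K[1,2])/K[1,1]*depth,depth],-1)
    return (P-t)@R
def save(n,im): cv2.imwrite('pics/'+n,im[:,:,::-1])
E
python3 - <<'E'
from h import *
for n in ('top','side'):
    im,d=robot.read_camera(n); save(n+'0.png',im); np.savez(n+'0.npz',im=im,d=d)
    c=robot.get_calibration(n); print(n,np.array(c['camera_matrix']).round(1).tolist(),(-np.array(c['R']).T@c['t']).round(3))
s=robot.read_state(); print({k:np.round(v,3) for k,v in s.items()}, robot.grip_depth)
print(np.round(robot.get_calibration('wrist')['T_tool_cam'],3))
E
```

```text
top [[407.4, 0.0, 309.0], [0.0, 407.4, 196.6], [0.0, 0.0, 1.0]] [0.471 0.007 1.02 ]
side [[510.9, 0.0, 320.8], [0.0, 510.9, 205.4], [0.0, 0.0, 1.0]] [ 0.465 -0.956  0.693]
{'clock': np.float64(0.1), 'joint_pos': array([-1.303,  0.32 ,  1.566,  0.   ,  1.257, -0.02 ]), 'joint_velocities': array([ 0.002, -0.002, -0.002,  0.   ,  0.002, -0.   ]), 'joint_efforts': array([ 1.0000e-03, -4.1333e+01, -2.3251e+01,  7.3000e-02,  4.2000e-02,
       -0.0000e+00]), 'tcp_pos': array([ 0.163, -0.551,  0.183]), 'tcp_rot': array([-0.001,  0.99 ,  0.143, -0.   ]), 'ft_force': array([-0.036, -0.899,  0.095]), 'ft_torque': array([ 0.024, -0.023, -0.016]), 'gripper_force': np.float64(0.0), 'opening': np.float64(0.091)} 0.0188
[[ 0.001 -0.96  -0.281  0.079]
 [ 1.     0.001 -0.    -0.   ]
 [ 0.    -0.281  0.96  -0.201]
 [ 0.     0.     0.     1.   ]]
```

View pics/top0.png

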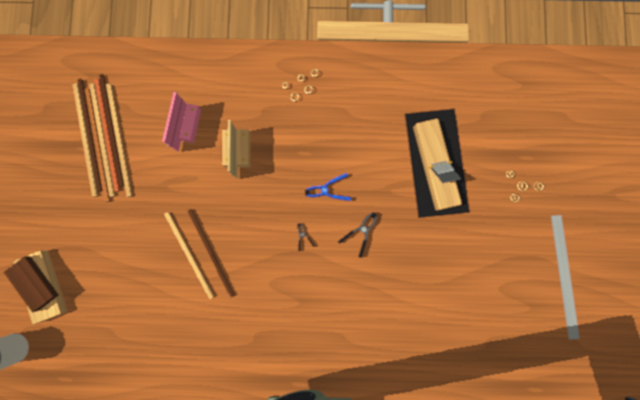

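View pics/side0.png

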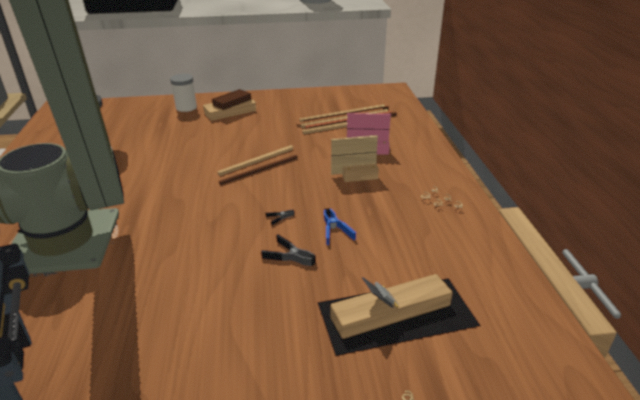

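Top view shows the large dark clamp at about (362,232), the small dark clamp at (305,237), the blue look-alike at (328,189), the light stand at (237,148) and the pink one at (182,120). The large dark steel clamp and the light wooden stand fit the description. The blue clamp and the pink stand are excluded by colour, and the small clamp by size. I'll confirm this in one enlarged crop.

```bash
python3 - <<'E'
from h import *
z=np.load('top0.npz');im,d=z['im'],z['d']
a=cv2.resize(im[110:190,205:285],None,fx=5,fy=5,interpolation=cv2.INTER_CUBIC)
b=cv2.resize(im[200:280,310:390],None,fx=5,fy=5,interpolation=cv2.INTER_CUBIC)
save('crop1.png',np.hstack([a,b]))
P=cloud('top',d)
# clamp mask
hsv=cv2.cvtColor(im,cv2.COLOR_RGB2HSV)
roi=np.zeros(d.shape,bool);roi[200:265,330:392]=1
m=roi&(P[...,2]>0.006)
print('clamp by depth',m.sum(),P[m].mean(0).round(4),P[m][:,2].max())
q=P[m]; 
rgb=im[roi&(P[...,2]>0.006)]
for lo in (0.105,0.09):
  r=np.zeros(d.shape,bool);r[105:190,215:285]=1
  r&=(P[...,2]>lo)
  print('board top',lo,r.sum(),P[r].min(0).round(4),P[r].max(0).round(4))
  Q=P[r][:,:2];l=cv2.fitLine(Q.astype(np.float32),cv2.DIST_L2,0,.01,.01).ravel();print(l, ((Q-l[2:])@l[:2]).min(),((Q-l[2:])@l[:2]).max())
E
```

```text
clamp by depth 321 [ 0.4963 -0.1118  0.069 ] 1.019539659051598
board top 0.105 152 [0.4708 0.0073 0.1062] [0.7452 0.1997 1.0195]
[0.7697127  0.6383905  0.64496666 0.16508998] -0.2347795352440254 0.09821072628231976
board top 0.09 213 [0.4708 0.0073 0.09  ] [0.7453 0.1997 1.0195]
[0.7865008  0.61758924 0.6572423  0.17348161] -0.24925728965148247 0.08433186095301153
```

View pics/crop1.png

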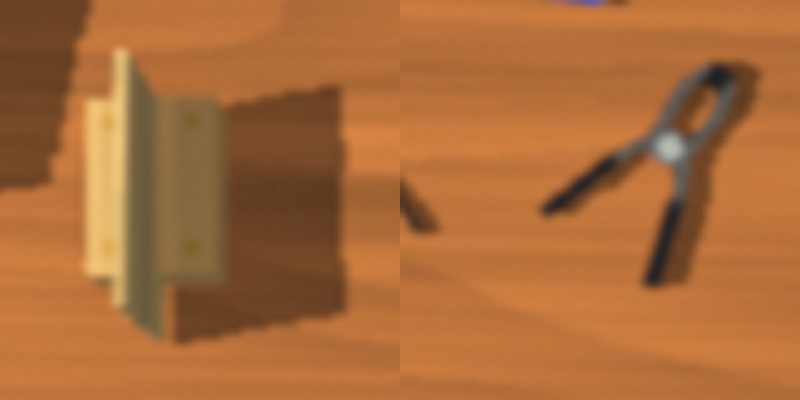

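The left crop shows the light stand: board top edge from (229,120) to (229,171), and the overhanging free edge faces the robot (down). The right crop shows the large dark clamp: pivot (364,229.6), jaw tip (373,214), handle ends (339,242) and (360,257). Now I'll measure them.

```bash
python3 - <<'E'
from h import *
z=np.load('top0.npz');im,d=z['im'],z['d']
P=cloud('top',d)
pv=cast('top',(364,229.6),.02);jw=cast('top',(373.4,214.4),.018);h1=cast('top',(339,242),.016);h2=cast('top',(360.4,256.6),.016)
print('pivot',pv,'jaw',jw,np.linalg.norm(jw-pv),'h',h1,h2,np.linalg.norm(h1-h2),np.linalg.norm((h1+h2)/2-pv))
a=jw-(h1+h2)/2;print('yaw',np.degrees(np.arctan2(a[1],a[0])),np.degrees(np.arctan2(*(jw-pv)[1::-1])))
ok=d>0
roi=np.zeros(d.shape,bool);roi[205:262,332:385]=1
m=roi&ok&(P[...,2]>.007)&(P[...,2]<.04);Q=P[m];print('depth',m.sum(),Q.mean(0),np.percentile(Q[:,2],95))
# steel/black mask
hsv=cv2.cvtColor(im,cv2.COLOR_RGB2HSV);mm=roi&((hsv[...,1]<90)|(hsv[...,2]<45))
n,l,st,c=cv2.connectedComponentsWithStats(mm.astype(np.uint8));print(st,c)
r=np.zeros(d.shape,bool);r[105:190,215:262]=1
for lo,hi in((.10,.12),(.02,.04)):
  k=r&ok&(P[...,2]>lo)&(P[...,2]<hi);Q=P[k];print(lo,k.sum(),Q.min(0),Q.max(0),np.median(Q[:,2]))
  rect=cv2.minAreaRect((Q[:,:2]*1000).astype(np.float32));print(rect)
# board top pixel corners
for uv in ((227.5,120),(230,120),(227.3,171.5),(230,171.5)): print(uv,cast('top',uv,.11))
# side
z=np.load('side0.npz');ims,ds=z['im'],z['d']
Ps=cloud('side',ds)
r=np.zeros(ds.shape,bool);r[130:190,320:390]=1;k=r&(ds>0)&(Ps[...,2]>.045)&(Ps[...,2]<.115)
hs=cv2.cvtColor(ims,cv2.COLOR_RGB2HSV);k&=(Ps[...,0]<.72)&(Ps[...,1]<.25)
Q=Ps[k];print('side board',k.sum(),Q.min(0),Q.max(0));
f=cv2.fitLine(Q[:,:2].astype(np.float32),cv2.DIST_HUBER,0,.001,.001).ravel();print(f,np.degrees(np.arctan2(f[1],f[0])));s=(Q[:,:2]-f[2:])@f[:2];print(s.min(),s.max(),f[2:]+s.min()*f[:2],f[2:]+s.max()*f[:2])
r=np.zeros(ds.shape,bool);r[225:275,255:322]=1;k=r&(ds>0)&(Ps[...,2]>.008)&(Ps[...,2]<.03);Q=Ps[k];print('side clamp',k.sum(),Q.mean(0),Q.min(0),Q.max(0))
save('crop2.png',np.hstack([cv2.resize(ims[120:190,320:390],None,fx=5.6,fy=5.6,interpolation=cv2.INTER_CUBIC),cv2.resize(ims[220:290,255:325],None,fx=5.6,fy=5.6,interpolation=cv2.INTER_CUBIC)]))
E
```

```text
pivot [ 0.50315579 -0.12593277  0.02      ] jaw [ 0.54100481 -0.14912027  0.018     ] 0.04443207169928744 h [ 0.47175882 -0.06544995  0.016     ] [ 0.43744572 -0.11805793  0.016     ] 0.06280913993754865 0.05951164903170302
yaw -33.58187816379929 -31.49294068797779
depth 297 [ 0.4968574  -0.11838754  0.01947158] 0.02343894325191712
[[     0      0    640    400 255795]
 [   340    214     37     42    205]] [[319.46442659 199.47602181]
 [363.88780488 229.4195122 ]]
0.1 152 [0.6260991  0.19192833 0.10009545] [0.74534035 0.1997351  0.11443328] 0.10956257998547955
((685.64306640625, 196.6179656982422), (119.3348388671875, 5.829077243804932), 1.9713324308395386)
0.02 729 [0.62631103 0.16270107 0.02005771] [0.74664913 0.23006994 0.03995565] 0.03193480120832589
((686.08642578125, 195.81240844726562), (119.56613159179688, 64.26200103759766), 2.5666098594665527)
(227.5, 120) [0.74463527 0.20057755 0.11      ]
(230, 120) [0.74475149 0.19484151 0.11      ]
(227.3, 171.5) [0.62499349 0.19593972 0.11      ]
(230, 171.5) [0.62511782 0.18983225 0.11      ]
side board 841 [0.62495944 0.18249149 0.04506529] [0.71994846 0.20080673 0.11056639]
[0.99928975 0.03768257 0.67163044 0.19259189] 2.1595633
-0.046858031856878146 0.04836997236104733 [0.62480569 0.19082616] [0.71996606 0.1944146 ]
side clamp 548 [ 0.49535598 -0.12495187  0.01580056] [ 0.43499901 -0.16078997  0.00800141] [ 0.54570938 -0.06453806  0.02274669]
```

View pics/crop2.png

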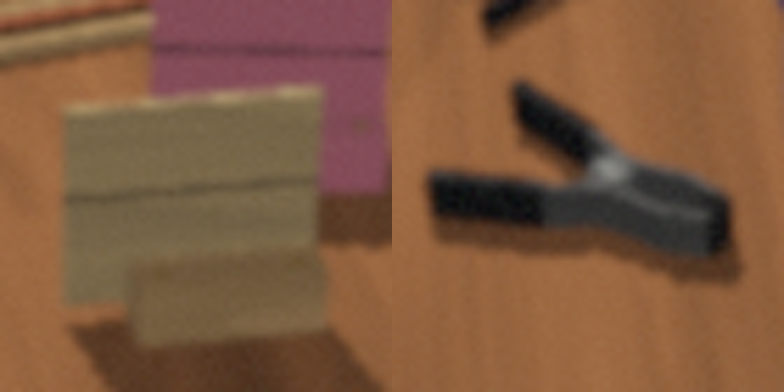

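Both objects are confirmed. The side crop shows the board's free edge on the left at crop column 65, with the pencil line at mid-height. It also shows the clamp's pivot and handles, consistent with the top view. Edge is at about (0.625, 0.1935), board yaw 2.2°. Clamp pivot is at (0.503, -0.126), yaw -33°. Moving above the grip point now.

```bash
cat >> h.py <<'E'
def todo(p,yaw,s=None):
    "remaining shift (tool axes, units .04 m) and turn (units pi) to tool down at p, tool x at yaw deg"
    s=s or robot.read_state(); q=np.array(s['tcp_rot']);R=Ro.from_quat(q[[1,2,3,0]])
    c,n=np.cos(np.radians(yaw)),np.sin(np.radians(yaw))
    G=Ro.from_matrix(np.array([[c,n,0],[n,-c,0],[0,0,-1]]))
    print('t',round(float(s['clock']),2),'tcp',np.round(s['tcp_pos'],4),'yaw',round(float(np.degrees(np.arctan2(*R.as_matrix()[1::-1,0]))),2),
      'shift',(R.inv().apply(np.array(p)-s['tcp_pos'])/.04).round(3),'turn',((R.inv()*G).as_rotvec()/np.pi).round(4),'open',round(float(s['opening']),4),'F',round(float(s['gripper_force']),1),np.round(s['ft_force'],1))
E
python3 -m pendant '.74 -.61 .08 0 0 0 1;.74 -.61 .08 0 0 0 1;.74 -.61 .08 0 0 0 1;.74 -.61 .08 0 0 0 1;.74 -.61 .08 0 0 0 1;.74 -.61 .08 0 0 0 1;.74 -.61 .08 0 0 0 1;.74 -.61 .08 0 0 0 1;.74 -.61 .08 0 0 0 1;.74 -.61 .08 0 0 0 1;.74 -.61 .08 0 0 0 1;.74 -.61 .08 0 0 0 1'
python3 -m pendant '.74 -.61 .08 0 0 0 1;.74 -.61 .08 0 0 0 1;0 0 0 0 0 .034 1;0 0 0 0 0 .034 1;0 0 0 0 0 .034 1;0 0 0 0 0 .034 1;0 0 0 0 0 .034 1;0 0 0 0 0 .034 1;0 0 0 0 0 .034 1;0 0 0 0 0 .034 1;0 0 0 0 0 0 1'
python3 - <<'E'
from h import *
s=robot.read_state();todo([.4654,-.1015,.15],-33,s)
im,d=robot.read_camera('wrist');save('w1.png',im);c=robot.get_calibration('wrist');print(np.round(c['camera_matrix'],1).tolist())
np.savez('w1.npz',im=im,p=s['tcp_pos'],q=s['tcp_rot'])
E
```

```text
clock: 1.1
tcp_pos: [0.4212, -0.1679, 0.1452]
tcp_rot: [0.0, 0.99, 0.143, -0.0]
ft_force: [0.5, -0.2, 0.1]
opening: 0.0912
gripper_force: 0.0
clock: 2.02
tcp_pos: [0.4633, -0.1061, 0.1387]
tcp_rot: [0.0, 0.96, -0.28, -0.0]
ft_force: [0.1, 0.9, 0.3]
opening: 0.0915
gripper_force: 0.0
t 2.02 tcp [ 0.4633 -0.1061  0.1387] yaw -32.56 shift [-0.017 -0.125 -0.282] turn [0.0001 0.0002 0.0024] open 0.0915 F 0.0 [0.1 0.9 0.3]
[[309.7, 0.0, 321.7], [0.0, 309.7, 200.6], [0.0, 0.0, 1.0]]
```

View pics/w1.png

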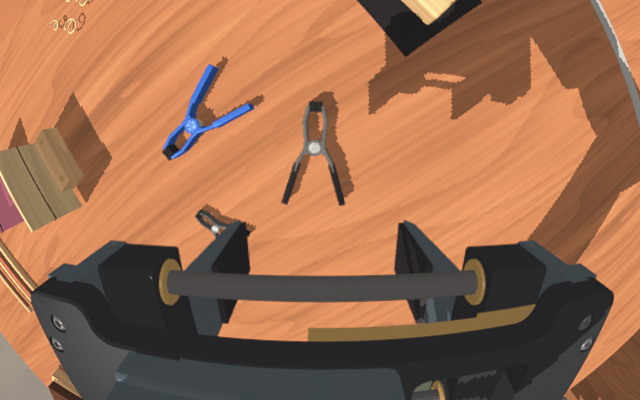

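The wrist view shows the clamp ahead of the fingers: pivot (314.5,148), jaw tip (316,103), handle ends (285,203) and (342,204). The small clamp's jaws are near the left finger's outline at (213,228).

```bash
cat >> h.py <<'E'
def wray(uv,p,q):
    c=robot.get_calibration('wrist');K=np.array(c['camera_matrix']);T=np.array(c['T_tool_cam'])
    a=np.array([(uv[0]-K[0,2])/K[0,0],(uv[1]-K[1,2])/K[1,1]]);r=np.hypot(*a);v=np.r_[a/max(r,1e-9)*np.sin(r),np.cos(r)]
    R=Ro.from_quat(np.array(q)[[1,2,3,0]]);return R.apply(T[:3,3])+p,R.apply(T[:3,:3]@v)
def wcast(uv,z,p,q):
    o,d=wray(uv,p,q);return o+d*(z-o[2])/d[2]
E
python3 - <<'E'
from h import *
w=np.load('w1.npz');f=lambda u,z:wcast(u,z,w['p'],w['q'])
pv=f((314.5,148),.02);jw=f((316,103),.018);h1=f((285,203),.018);h2=f((342,204),.018)
print(pv,jw,h1,h2,np.linalg.norm(jw-pv),np.linalg.norm(h1-h2))
a=jw-(h1+h2)/2;y=np.arctan2(a[1],a[0]);print(np.degrees(y)); print('grip',pv[:2]-.045*np.array([np.cos(y),np.sin(y)]))
print('small',f((213,228),.01))
E
```

```text
[ 0.50231424 -0.12242575  0.02      ] [ 0.54077924 -0.14887366  0.018     ] [ 0.4692277  -0.06272819  0.018     ] [ 0.43492045 -0.1144501   0.018     ] 0.046723103794557436 0.0620656295815606
-34.200240812738244
grip [ 0.46509572 -0.09713184]
small [0.48901544 0.03097947 0.01      ]
```

```bash
python3 -c "
from h import *
todo([.4652,-.0995,.003],-33.8)"
```

```text
t 2.07 tcp [ 0.4633 -0.1061  0.1388] yaw -32.34 shift [-0.047 -0.166  3.394] turn [0.0001 0.0002 0.0081] open 0.0913 F 0.0 [ 0.8 -0.5 -0.1]
```

Align and descend (leaving a little for a slower finish).

```bash
python3 -m pendant '-.05 -.17 0 0 0 .008 1;0 0 .6 0 0 0 1;0 0 .6 0 0 0 1;0 0 .6 0 0 0 1;0 0 .6 0 0 0 1;0 0 .5 0 0 0 1;0 0 .3 0 0 0 1;0 0 .15 0 0 0 1;0 0 0 0 0 0 1;0 0 0 0 0 0 1'
python3 -c "
from h import *
todo([.4652,-.0995,.003],-33.8)
im,d=robot.read_camera('wrist');save('w2.png',im)"
```

```text
clock: 2.9
tcp_pos: [0.4659, -0.0995, 0.0053]
tcp_rot: [0.0, 0.957, -0.291, 0.0]
ft_force: [-0.1, -0.3, 0.1]
opening: 0.0915
gripper_force: 0.0
t 2.9 tcp [ 0.4659 -0.0995  0.0053] yaw -33.85 shift [-0.014  0.01   0.057] turn [-0.     -0.0001 -0.0003] open 0.0915 F 0.0 [-0.1 -0.3  0.1]
```

View pics/w2.png

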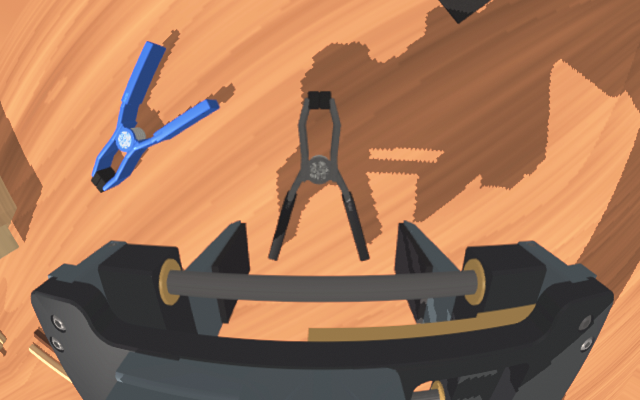

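Wrist view: clamp is centred between the fingers, pivot (319,170), handle ends (271,260) and (366,260), fingertips on either side at columns 247 and 398. I'll check the depth along the clamp numerically.

```bash
python3 - <<'E'
from h import *
s=robot.read_state();p,q=np.array(s['tcp_pos']),s['tcp_rot']
R=Ro.from_quat(np.array(q)[[1,2,3,0]])
for n,u,z in(('pivot',(319,170),.02),('jaw',(319,99),.02),('h1',(271,260),.02),('h2',(366,260),.02)): print(n,(R.inv().apply(wcast(u,z,p,q)-p)*1000).round(1))
E
```

```text
pivot [ 43.6  -1.4 -14.2]
jaw [ 86.8  -1.3 -14.2]
h1 [-18.1 -34.2 -14.3]
h2 [-17.9  30.4 -14.3]
```

Pivot is 43.6 mm ahead of the TCP (45 intended), centred within 1.5 mm. Squeeze.

```bash
python3 -m pendant '0 0 .05 0 0 0 1;0 0 0 0 0 0 .25;0 0 0 0 0 0 .25;0 0 0 0 0 0 .25;0 0 0 0 0 0 .25;0 0 0 0 0 0 .25;0 0 0 0 0 0 .25;0 0 0 0 0 0 .25;0 0 0 0 0 0 .25;0 0 0 0 0 0 .25;0 0 0 0 0 0 .25;0 0 0 0 0 0 .25' 30
python3 -c "
from h import *
todo([.4652,-.0995,.003],-33.8)
im,d=robot.read_camera('wrist');save('w3.png',im)"
```

```text
clock: 3.95
tcp_pos: [0.4655, -0.0994, 0.003]
tcp_rot: [0.0, 0.957, -0.292, -0.0]
ft_force: [-0.6, -0.2, -0.2]
opening: 0.0237
gripper_force: 0.0
t 3.95 tcp [ 0.4655 -0.0994  0.003 ] yaw -33.91 shift [-0.006  0.007  0.   ] turn [ 0.      0.     -0.0006] open 0.0237 F 0.0 [-0.6 -0.2 -0.2]
```

View pics/w3.png

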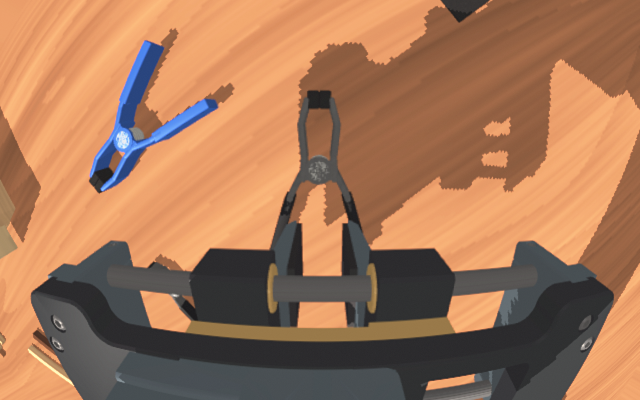

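The fingers closed to 24 mm with no force, and the clamp is unmoved (pivot still at (319,170)), so the pads missed the handles. Using depth, I'll find where the fingertips really are compared with the handles.

```bash
python3 - <<'E'
from h import *
s=robot.read_state();p,q=np.array(s['tcp_pos']),np.array(s['tcp_rot'])
c=robot.get_calibration('wrist');K=np.array(c['camera_matrix']);T=np.array(c['T_tool_cam'])
def proj(t):
    v=T[:3,:3].T@(np.array(t)-T[:3,3]);th=np.arctan2(np.hypot(v[0],v[1]),v[2]);a=v[:2]/np.hypot(*v[:2])*th;return (a*K[0,0]+K[:2,2]).round(0)
for t in((0,0,0),(.016,-.012,0),(.016,.012,0),(-.016,-.012,0),(.016,-.012,-.04),(.016,-.026,0)): print(t,proj(t))
im,d=robot.read_camera('wrist');np.save('w3d.npy',d)
R=Ro.from_quat(q[[1,2,3,0]])
# deproject to tool coords
for uv in((291,230),(290,240),(295,300),(280,235),(350,230),(320,250),(319,170),(287,215),(319,98),(300,330),(278,240),(230,280)):
    a=np.array([(uv[0]-K[0,2])/K[0,0],(uv[1]-K[1,2])/K[1,1]]);r=np.hypot(*a);v=np.r_[a/r*np.tan(r),1]*d[uv[1],uv[0]]
    print(uv,((T[:3,:3]@v+T[:3,3])*1000).round(1))
t,dt=robot.read_camera('top');a=t[200:280,310:390];b=robot.read_camera('side')[0][215:295,240:320]
save('c3.png',np.hstack([cv2.resize(x,None,fx=5,fy=5,interpolation=cv2.INTER_CUBIC) for x in(a,b)]))
E
```

```text
(0, 0, 0) [321. 228.]
(0.016, -0.012, 0) [304. 206.]
(0.016, 0.012, 0) [339. 206.]
(-0.016, -0.012, 0) [304. 249.]
(0.016, -0.012, -0.04) [300. 227.]
(0.016, -0.026, 0) [283. 206.]
(291, 230) [ 17.2 -16.1 -46.9]
(290, 240) [ 16.7 -15.5 -59.1]
(295, 300) [  26.3   -7.4 -125.3]
(280, 235) [  1.2 -26.8 -15.8]
(350, 230) [ 17.2  15.5 -46.8]
(320, 250) [-18.6  -0.9   3.6]
(319, 170) [ 44.2  -1.3 -17.4]
(287, 215) [ 15.3 -21.6 -16.6]
(319, 98) [ 87.3  -1.3 -15.8]
(300, 330) [  23.6   -5.4 -135.9]
(278, 240) [ -1.6 -28.  -17.5]
(230, 280) [  36.6  -23.9 -132.1]
```

View pics/c3.png

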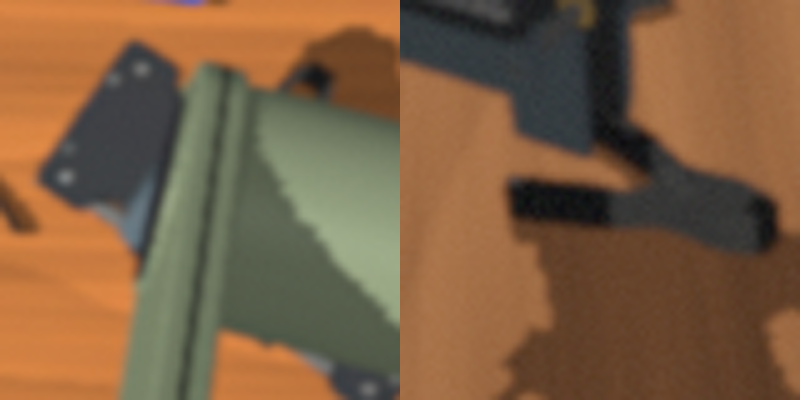

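The side crop (right) shows the fingertip ending at about crop (590,150), above the handles. The wrist depth also puts the fingertips some 35 mm above the reported TCP. I'll measure this from both cameras.

```bash
python3 - <<'E'
from h import *
im,d=robot.read_camera('side');P=cloud('side',d)
for v in range(234,252,2): print(v,[(u,*(P[v,u]*1000).round(0).astype(int)) for u in(268,274,278,281)])
d=np.load('w3d.npy')
c=robot.get_calibration('wrist');K=np.array(c['camera_matrix']);T=np.array(c['T_tool_cam'])
for u in(291,298,347):
  for v in(218,221,223,225,228):
    a=np.array([(u-K[0,2])/K[0,0],(v-K[1,2])/K[1,1]]);r=np.hypot(*a);w=np.r_[a/r*np.tan(r),1]*d[v,u]
    print(u,v,((T[:3,:3]@w+T[:3,3])*1000).round(1))
E
```

```text
234 [(268, np.int64(453), np.int64(-122), np.int64(64)), (274, np.int64(465), np.int64(-128), np.int64(67)), (278, np.int64(474), np.int64(-94), np.int64(41)), (281, np.int64(480), np.int64(-96), np.int64(42))]
236 [(268, np.int64(453), np.int64(-119), np.int64(57)), (274, np.int64(465), np.int64(-126), np.int64(61)), (278, np.int64(473), np.int64(-94), np.int64(36)), (281, np.int64(480), np.int64(-100), np.int64(39))]
238 [(268, np.int64(452), np.int64(-122), np.int64(54)), (274, np.int64(465), np.int64(-130), np.int64(59)), (278, np.int64(473), np.int64(-74), np.int64(15)), (281, np.int64(480), np.int64(-79), np.int64(19))]
240 [(268, np.int64(452), np.int64(-119), np.int64(46)), (274, np.int64(464), np.int64(-126), np.int64(51)), (278, np.int64(473), np.int64(-72), np.int64(8)), (281, np.int64(479), np.int64(-79), np.int64(13))]
242 [(268, np.int64(452), np.int64(-116), np.int64(39)), (274, np.int64(464), np.int64(-127), np.int64(47)), (278, np.int64(473), np.int64(-73), np.int64(4)), (281, np.int64(479), np.int64(-81), np.int64(9))]
244 [(268, np.int64(451), np.int64(-72), np.int
[... 491 characters left out ...]
2), np.int64(-90), np.int64(0)), (281, np.int64(478), np.int64(-91), np.int64(0))]
250 [(268, np.int64(450), np.int64(-90), np.int64(-3)), (274, np.int64(463), np.int64(-95), np.int64(-1)), (278, np.int64(471), np.int64(-96), np.int64(0)), (281, np.int64(478), np.int64(-97), np.int64(0))]
291 218 [  6.3 -21.2   3. ]
291 221 [  4.2 -21.2   2.6]
291 223 [ 16.7 -17.3 -34.8]
291 225 [ 16.6 -17.  -37.7]
291 228 [ 16.3 -16.7 -41.6]
298 218 [  6.4 -16.3   2.8]
298 221 [  4.2 -16.3   2.6]
298 223 [ 14.9 -13.7 -29.9]
298 225 [ 15.8 -13.2 -35.6]
298 228 [ 15.  -13.  -38.3]
347 218 [ 6.7 17.9  2.1]
347 221 [ 4.4 18.   2.4]
347 223 [ 2.5 18.1  3.3]
347 225 [ 15.4  14.9 -34.5]
347 228 [ 15.4  14.5 -39.2]
```

Both cameras agree: the fingertips sit 34 mm above the reported TCP (world z about 0.037), centred in x and y. I'll account for that offset: reopen, lower about 33 mm, watch the force.

```bash
python3 -m pendant '0 0 0 0 0 0 1;0 0 0 0 0 0 1;0 0 0 0 0 0 1;0 0 0 0 0 0 1;0 0 0 0 0 0 1;0 0 0 0 0 0 1;0 0 0 0 0 0 1;0 0 0 0 0 0 1;0 0 0 0 0 0 1;0 0 0 0 0 0 1' 
python3 -m pendant '0 0 .2 0 0 0 1;0 0 .2 0 0 0 1;0 0 .2 0 0 0 1;0 0 .1 0 0 0 1;0 0 .05 0 0 0 1;0 0 0 0 0 0 1'
python3 -c "
from h import *
s=robot.read_state();todo([.4652,-.0995,-.03],-33.8,s)
d=robot.read_camera('wrist')[1]
c=robot.get_calibration('wrist');K=np.array(c['camera_matrix']);T=np.array(c['T_tool_cam'])
for u in(243,245,247,398,400,402):
  for v in(224,226,230):
    a=np.array([(u-K[0,2])/K[0,0],(v-K[1,2])/K[1,1]]);r=np.hypot(*a);w=np.r_[a/r*np.tan(r),1]*d[v,u]
    print(u,v,((T[:3,:3]@w+T[:3,3])*1000).round(1))
P=cloud('side',robot.read_camera('side')[1])
"
```

```text
clock: 5.03
tcp_pos: [0.4656, -0.0994, 0.0031]
tcp_rot: [0.0, 0.957, -0.292, 0.0]
ft_force: [0.0, 0.1, 0.8]
opening: 0.0863
gripper_force: 0.0
clock: 5.53
tcp_pos: [0.465, -0.0993, -0.0278]
tcp_rot: [0.0, 0.957, -0.292, -0.001]
ft_force: [-0.7, 0.9, 0.2]
opening: 0.0908
gripper_force: 0.0
t 5.53 tcp [ 0.465  -0.0993 -0.0278] yaw -33.91 shift [0.008 0.002 0.055] turn [ 0.0002  0.0005 -0.0006] open 0.0908 F 0.0 [-0.7  0.9  0.2]
243 224 [ 14.9 -46.4 -32.6]
243 226 [ 15.1 -45.4 -36.3]
243 230 [ 12.1 -46.  -35.1]
245 224 [ 14.8 -45.3 -32.2]
245 226 [ 13.9 -45.1 -33.1]
245 230 [ 11.5 -45.2 -33.5]
247 224 [ 12.8 -45.4 -27. ]
247 226 [ 11.3 -45.7 -26.3]
247 230 [  9.4 -45.3 -28.4]
398 224 [ 12.9  47.1 -26.8]
398 226 [ 12.7  46.4 -29.8]
398 230 [ 10.6  46.3 -31. ]
400 224 [ 15.   46.8 -32.5]
400 226 [ 15.2  45.8 -36.3]
400 230 [ 12.5  46.2 -35.9]
402 224 [ 15.5  47.7 -33.7]
402 226 [ 15.6  46.8 -37.3]
402 230 [ 14.5  46.  -40.7]
```

No contact, tips at about z = 0.005. Squeeze again.

```bash
python3 -m pendant '0 0 .04 0 0 0 1;0 0 0 0 0 0 .2;0 0 0 0 0 0 .2;0 0 0 0 0 0 .2;0 0 0 0 0 0 .2;0 0 0 0 0 0 .2;0 0 0 0 0 0 .2;0 0 0 0 0 0 .2;0 0 0 0 0 0 .2;0 0 0 0 0 0 .2;0 0 0 0 0 0 .2;0 0 0 0 0 0 .2' 30
python3 -c "
from h import *
s=robot.read_state();todo([.4652,-.0995,.04],-33.8)
im,d=robot.read_camera('wrist');save('w4.png',im[60:300,180:460]);np.savez('w4.npz',d=d,im=im)"
```

```text
clock: 6.63
tcp_pos: [0.466, -0.0994, -0.0284]
tcp_rot: [-0.0, 0.957, -0.292, 0.0]
ft_force: [-0.1, 1.4, 3.6]
opening: 0.03
gripper_force: 29.8
t 6.63 tcp [ 0.466  -0.0994 -0.0284] yaw -33.91 shift [-0.013  0.013 -1.709] turn [-0.0001 -0.0002 -0.0006] open 0.03 F 29.8 [-0.1  1.4  3.6]
```

View pics/w4.png

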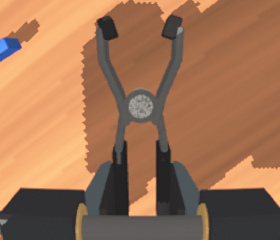

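Wrist crop shows the jaws spread with pads at full-image (287,88) and (352,87), pivot at (320,165), and the grip at 30 mm and 30 N. Lift about 60 mm, then measure the clamp in the tool frame.

```bash
python3 -m pendant '0 0 -.2 0 0 0 .2;0 0 -.3 0 0 0 .2;0 0 -.3 0 0 0 .2;0 0 -.3 0 0 0 .2;0 0 -.2 0 0 0 .2;0 0 -.1 0 0 0 .2;0 0 0 0 0 0 .2;0 0 0 0 0 0 .2'
python3 - <<'E'
from h import *
s=robot.read_state();im,d=robot.read_camera('wrist');np.savez('w5.npz',im=im,d=d)
c=robot.get_calibration('wrist');K=np.array(c['camera_matrix']);T=np.array(c['T_tool_cam'])
v,u=np.mgrid[:400,:640];a=np.stack([(u-K[0,2])/K[0,0],(v-K[1,2])/K[1,1]],-1);r=np.linalg.norm(a,axis=-1)
w=np.concatenate([a/np.maximum(r,1e-9)[...,None]*np.tan(r)[...,None],np.ones((400,640,1))],-1)*d[...,None]
t=(w@T[:3,:3].T+T[:3,3])*1000
m=(d>0)&(t[...,2]<-25)&(t[...,2]>-70)&(t[...,0]>20)&(t[...,0]<110)&(abs(t[...,1])<40);m[:50]=0
Q=t[m];print(m.sum(),Q.min(0),Q.max(0),np.median(Q[:,2]))
for sg in(-1,1):
  k=Q[(Q[:,0]>Q[:,0].max()-14)&(sg*Q[:,1]>0)];print(sg,len(k),k.mean(0),k.min(0),k.max(0))
for x in range(30,100,10):
  k=Q[abs(Q[:,0]-x)<3];print(x,k[:,1].min().round(1),k[:,1].max().round(1),np.percentile(k[:,2],20).round(1))
y=(np.degrees(np.arctan2(.0377,.99929)))
e=np.array([.6254,.1934]);ux=np.array([np.cos(np.radians(2.2)),np.sin(np.radians(2.2))])
for n,b in(('pre',-.06),('fin',.02)): g=e+ux*(b-.086);print(n,g);todo([*g,.0266],2.2,s)
E
```

```text
clock: 7.35
tcp_pos: [0.4653, -0.0994, 0.0273]
tcp_rot: [0.0, 0.957, -0.292, -0.0]
ft_force: [0.2, 0.4, -1.0]
opening: 0.0301
gripper_force: 29.8
4645 [ 20.00963147 -22.16072513 -50.34253438] [ 98.14436398  20.64449112 -28.68276539] -47.95933894896659
-1 452 [ 90.31839538 -17.33652429 -46.70313049] [ 84.17696347 -22.16072513 -50.01331925] [ 97.13776712 -12.22393837 -29.04543009]
1 478 [ 90.77987591  15.66179072 -46.32319189] [ 84.14961125  10.60553595 -49.73335695] [ 98.14436398  20.54339335 -28.95976232]
30 -15.3 15.3 -48.5
40 -12.4 12.9 -48.7
50 -12.1 11.5 -48.7
60 -16.4 14.9 -48.5
70 -20.7 18.7 -48.5
80 -22.2 20.6 -48.5
90 -22.2 20.5 -48.5
pre [0.47950761 0.18779538]
t 7.35 tcp [ 0.4653 -0.0994  0.0273] yaw -33.91 shift [-3.711 -6.157  0.017] turn [ 1.000e-04  1.000e-04 -2.006e-01] open 0.0301 F 29.8 [ 0.2  0.4 -1. ]
fin [0.55944865 0.1908664 ]
t 7.35 tcp [ 0.4653 -0.0994  0.0273] yaw -33.91 shift [-2.095 -7.336  0.016] turn [ 1.000e-04  1.000e-04 -2.006e-01] open 0.0301 F 29.8 [ 0.2  0.4 -1. ]
```

The clamp sits level, with pad centres 91 mm ahead of the TCP, y offset -0.9 mm and mid-height at world z 0.066. Turn to the board's yaw, then shift sideways to stand off about 55 mm before the edge.

```bash
python3 -m pendant '0 0 0 0 0 -.02 .2;0 0 0 0 0 -.035 .2;0 0 0 0 0 -.035 .2;0 0 0 0 0 -.035 .2;0 0 0 0 0 -.035 .2;0 0 0 0 0 -.025 .2;0 0 0 0 0 -.016 .2;0 0 0 0 0 0 .2'
python3 -m pendant '.06 -.4 0 0 0 0 .2;.06 -.7 0 0 0 0 .2;.06 -.75 0 0 0 0 .2;.06 -.75 0 0 0 0 .2;.06 -.75 0 0 0 0 .2;.06 -.75 0 0 0 0 .2;.06 -.75 0 0 0 0 .2;.06 -.75 0 0 0 0 .2;.06 -.7 0 0 0 0 .2;.06 -.5 0 0 0 0 .2;.03 -.36 0 0 0 0 .2;0 0 0 0 0 0 .2'
python3 - <<'E'
from h import *
s=robot.read_state();im,d=robot.read_camera('wrist');save('w6.png',im)
todo([.4795,.1878,.0265],2.2,s)
c=robot.get_calibration('wrist');K=np.array(c['camera_matrix']);T=np.array(c['T_tool_cam'])
v,u=np.mgrid[:400,:640];a=np.stack([(u-K[0,2])/K[0,0],(v-K[1,2])/K[1,1]],-1);r=np.linalg.norm(a,axis=-1)
w=np.concatenate([a/np.maximum(r,1e-9)[...,None]*np.tan(r)[...,None],np.ones((400,640,1))],-1)*d[...,None]
t=(w@T[:3,:3].T+T[:3,3])*1000
np.savez('w6.npz',im=im,d=d,t=t)
m=(d>0)&(t[...,2]<-25)&(t[...,2]>-70)&(t[...,0]>20)&(t[...,0]<110)&(abs(t[...,1])<40);m[:50]=0
Q=t[m]
for x in(40,60,80,92):
  k=Q[abs(Q[:,0]-x)<3];print('clamp',x,k[:,1].min().round(1),k[:,1].max().round(1),np.percentile(k[:,2],20).round(1))
print('tipmax',Q[:,0].max())
b=(d>0)&(t[...,2]<-76)&(t[...,2]>-92)&(t[...,0]>115)&(t[...,0]<290)&(abs(t[...,1])<25);B=t[b];print('board top',b.sum(),B.min(0),B.max(0))
for x in range(140,260,15):
  k=B[abs(B[:,0]-x)<5]
  if len(k):print(x,len(k),k[:,1].min().round(1),k[:,1].max().round(1))
E
```

```text
clock: 8.07
tcp_pos: [0.4649, -0.0993, 0.0267]
tcp_rot: [-0.0, 1.0, 0.02, -0.001]
ft_force: [0.2, 0.4, -0.5]
opening: 0.03
gripper_force: 29.8
clock: 9.07
tcp_pos: [0.4796, 0.1903, 0.0269]
tcp_rot: [-0.0, 1.0, 0.021, 0.0]
ft_force: [-0.1, 0.6, -0.9]
opening: 0.0298
gripper_force: 29.8
t 9.07 tcp [0.4796 0.1903 0.0269] yaw 2.36 shift [-0.004  0.062  0.01 ] turn [-0.0002 -0.      0.0009] open 0.0298 F 29.8 [-0.1  0.6 -0.9]
clamp 40 -13.0 12.2 -48.7
clamp 60 -17.2 14.2 -48.5
clamp 80 -22.8 20.1 -48.4
clamp 92 -22.7 20.0 -48.6
tipmax 98.13717825234599Traceback (most recent call last):
  File "<stdin>", line 14, in <module>
    return umr_minimum(a, axis, None, out, keepdims, initial, where)
ValueError: zero-size array to reduction operation minimum which has no identity
```

View pics/w6.png

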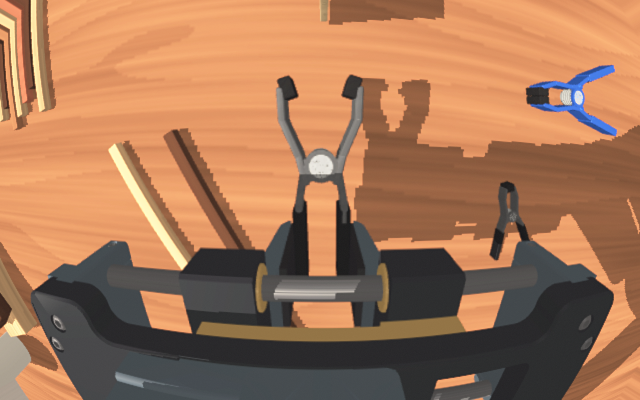

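The wrist view shows the jaws at (287,88) and (353,88), and the board's free edge at the top around column 325 (rows 0–22), about 5 columns right of the jaw middle. This agrees with the computed 4 mm offset. Correct it, advance 32 mm (still short of the edge), and look again.

```bash
python3 -m pendant '0 .1 0 0 0 .001 .2;.1 0 0 0 0 0 .2;.2 0 0 0 0 0 .2;.2 0 0 0 0 0 .2;.2 0 0 0 0 0 .2;.1 0 0 0 0 0 .2;0 0 0 0 0 0 .2;0 0 0 0 0 0 .2'
python3 - <<'E'
from h import *
s=robot.read_state();im,d=robot.read_camera('wrist')
e=np.array([.6254,.1934]);ux=np.array([np.cos(np.radians(2.2)),np.sin(np.radians(2.2))]);g=e+ux*(.02-.091);todo([g[0],g[1]-.0012,.0265],2.2,s)
c=robot.get_calibration('wrist');K=np.array(c['camera_matrix']);T=np.array(c['T_tool_cam'])
v,u=np.mgrid[:400,:640];a=np.stack([(u-K[0,2])/K[0,0],(v-K[1,2])/K[1,1]],-1);r=np.linalg.norm(a,axis=-1)
w=np.concatenate([a/np.maximum(r,1e-9)[...,None]*np.tan(r)[...,None],np.ones((400,640,1))],-1)*d[...,None]
t=(w@T[:3,:3].T+T[:3,3])*1000
b=(d>0)&(t[...,0]>104)&(t[...,0]<150)&(t[...,2]<-5)&(abs(t[...,1])<30)&(v<140);B=t[b];print('board',b.sum())
if b.sum():
  print(np.percentile(B,[2,50,98],axis=0).round(1))
  for z in range(-90,0,12):
    k=B[abs(B[:,2]-z)<6]
    if len(k):print('z',z,len(k),'x',np.median(k[:,0]).round(1),'y',np.percentile(k[:,1],[3,97]).round(1))
m=(d>0)&(t[...,2]<-40)&(t[...,2]>-55)&(t[...,0]>84)&(t[...,0]<100)&(abs(t[...,1])<30);Q=t[m];print('jaw y',Q[:,1].min(),Q[:,1].max(),'inner',Q[Q[:,1]<0][:,1].max(),Q[Q[:,1]>0][:,1].min())
save('w7.png',im[0:200,200:440])
E
```

```text
clock: 9.78
tcp_pos: [0.5117, 0.1848, 0.0272]
tcp_rot: [0.0, 1.0, 0.018, -0.0]
ft_force: [-0.3, -0.4, -0.8]
opening: 0.03
gripper_force: 29.8
t 9.78 tcp [0.5117 0.1848 0.0272] yaw 2.06 shift [ 1.072 -0.079  0.018] turn [ 0.0001  0.0002 -0.0008] open 0.03 F 29.8 [-0.3 -0.4 -0.8]
board 1110
[[113.  -26.7 -83.8]
 [118.2  -5.9 -57.1]
 [149.4  20.6  -5.1]]
z -90 11 x 115.0 y [-8.7 -5.6]
z -78 422 x 117.3 y [-9. -4.]
z -66 106 x 113.5 y [-8.9 -3.9]
z -54 107 x 113.4 y [-8.8 -3.9]
z -42 108 x 115.9 y [-9.1 -3.8]
z -30 37 x 113.4 y [-9.1 -4.5]
z -18 31 x 113.3 y [-9.1 -4.8]
z -6 288 x 146.6 y [-28.5  23. ]
jaw y -22.79300018613636 20.05062684498659 inner -12.688781995413358 10.05547895474048
```

View pics/w7.png

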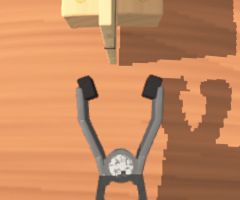

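The crop shows the board edge at crop (108,50), left of the jaw middle at (121,88). The depth puts the board's mid at tool y -6.4 against -1.35 for the jaws, and the edge 113.4 mm ahead. That's my picture budget used, and one over. I'll correct y by -4.8 mm now and check numerically before entering.

```bash
python3 -m pendant '0 -.12 0 0 0 0 .2;0 0 0 0 0 0 .2;0 0 0 0 0 0 .2;0 0 0 0 0 0 .2'
cat > chk.py <<'E'
from h import *
s=robot.read_state();im,d=robot.read_camera('wrist')
todo([.5544,.1893,.0265],2.2,s)
c=robot.get_calibration('wrist');K=np.array(c['camera_matrix']);T=np.array(c['T_tool_cam'])
v,u=np.mgrid[:400,:640];a=np.stack([(u-K[0,2])/K[0,0],(v-K[1,2])/K[1,1]],-1);r=np.linalg.norm(a,axis=-1)
w=np.concatenate([a/np.maximum(r,1e-9)[...,None]*np.tan(r)[...,None],np.ones((400,640,1))],-1)*d[...,None]
t=(w@T[:3,:3].T+T[:3,3])*1000
B=t[(d>0)&(t[...,0]>60)&(t[...,0]<220)&(t[...,2]<-76)&(t[...,2]>-92)&(abs(t[...,1])<30)]
print('board top x',np.percentile(B[:,0],[1,99]).round(1))
for x in range(75,220,10):
  k=B[abs(B[:,0]-x)<5]
  if len(k)>4:print(x,len(k),np.percentile(k[:,1],[5,95]).round(1))
Q=t[(d>0)&(t[...,2]<-40)&(t[...,2]>-55)&(t[...,0]>84)&(t[...,0]<99)&(abs(t[...,1])<30)&(abs(t[...,1])>9)]
print('jaws',Q[:,0].max(),Q.min(0)[1],Q.max(0)[1],'inner',Q[Q[:,1]<0][:,1].max(),Q[Q[:,1]>0][:,1].min())
E
python3 chk.py
```

```text
clock: 10.17
tcp_pos: [0.5111, 0.1899, 0.0275]
tcp_rot: [0.0, 1.0, 0.018, -0.0]
ft_force: [-0.5, 0.2, -0.6]
opening: 0.0301
gripper_force: 29.8
t 10.17 tcp [0.5111 0.1899 0.0275] yaw 2.12 shift [1.08  0.055 0.024] turn [ 0.      0.     -0.0005] open 0.0301 F 29.8 [-0.5  0.2 -0.6]
board top x [113.3 123.8]
115 258 [-3.6  0.9]
125 119 [-3.6  0.9]
jaws 98.09784937736474 -22.74151143189182 20.006290728129386 inner -12.78205952284877 9.967741330345637
```

Board mid and jaw mid coincide at -1.35 mm. Advance 42 mm in gentle steps.

```bash
python3 -m pendant '.08 0 0 0 0 0 .2;.12 0 0 0 0 0 .2;.12 0 .01 0 0 0 .2;.12 0 .01 0 0 0 .2;.12 0 0 0 0 0 .2;.12 0 0 0 0 0 .2;.12 0 0 0 0 0 .2;.12 0 0 0 0 0 .2;.08 0 0 0 0 0 .2;.05 0 0 0 0 0 .2;0 0 0 0 0 0 .2;0 0 0 0 0 0 .2'
python3 chk.py
```

```text
clock: 11.22
tcp_pos: [0.5532, 0.1912, 0.0265]
tcp_rot: [0.0, 1.0, 0.018, -0.0]
ft_force: [0.5, -0.1, -1.0]
opening: 0.0302
gripper_force: 29.8
t 11.22 tcp [0.5532 0.1912 0.0265] yaw 2.09 shift [0.027 0.049 0.001] turn [ 0.0001  0.0001 -0.0006] open 0.0302 F 29.8 [ 0.5 -0.1 -1. ]
board top x [ 72.1 122.9]
75 284 [-3.6  0.9]
85 371 [-3.9  0.9]
95 359 [-3.9  0.9]
105 346 [-3.9  0.9]
115 325 [-4.   0.5]
125 105 [-4.   0.5]
jaws 98.11612179656606 -22.819260686301703 20.082359901811582 inner -12.818755869089097 9.980155855503897
```

The edge is at tool x 72, so the pad centres are 19 mm past it. The board is about 9 mm clear of either pad, mid-height is 0.065, and there is no contact force. Handing in.

```bash
python3 -c "
from bench import robot
print(robot.close_job())"
```

```text
the job is handed in; nothing more can be done
None
```

I handed the job in with the larger clamp held open around the board's free edge: pad centres about 19 mm past the edge, level with the pencil line, and about 9 mm clear of the board on each side. The hand-in returned no verdict. The first squeeze closed above the clamp without touching it (the fingertips sit 34 mm above the reported TCP), and I viewed 11 pictures, one over the limit of 10.

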